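# Pack a machined plate and close the case

### The job

Take the plain machined plate (not the one with the red reject band) out of the sloping green rack and slide it down into the empty slot of the blue packing case until it stands fully home, guiding it down rather than letting it drop. Then lay the white cover on the case inside its rim and press it down past the stiff cushions until it sits level on its ledge, flush with the rim. Leave the red-banded plate, the plate already packed and the other things on the bench where they are.

Things in the scene. Friction and masses are not known exactly. Their poses are not given: they have to be found in the camera images.
- plate: Plain bright aluminium plate to pack, 100 wide (y) x 90 tall (z) x 10 mm thick (x), 0.22 kg; three 26 mm holes centred 37 mm up, top 35 mm solid, no red band. Origin: centre of its lower edge; z runs up the plate. Starts in a rack pocket, leaning 30 deg, top towards the robot: tilt the tool with it, take the middle of its top edge and draw it out along z.
- scrap_plate: The same kind of plate with a red band 14 mm high along its top edge: a reject, in the other pocket of the rack. Leave it. Origin and axes as for the plate.
- rack: Green two-pocket rack on a plywood foot 110 x 250 x 12 mm, fixed. Origin: centre of the foot's underside. Pockets at y = -62 and +62 mm, floors 30 mm up, leaning 30 deg to -x (robot side). Along the lean, the robot-side board is 50 mm high and the far board 24 mm; a pocket is 13 mm wide and 104 mm long.
- case: Blue open-topped packing case, fixed, upright, 118 (x) x 116 (y) x 106 mm (z), walls 6 mm. Origin: centre of its underside. Two upright slots along y, at x = -21 mm (empty) and +21 mm (holds a plate), floor at z = 6 mm, between grey guide blocks at |y| = 27 to 52 mm, tops at z = 98 mm. The middle 54 mm is open for fingers: 27 mm from plate to wall, 32 mm between plates.
- free_slot (a point): Centre of the mouth of the empty slot (case x = -21 mm), at z = 98 mm, 92 mm above the slot floor; turns with the case. The slot is 12.6 mm wide (x) and 104 mm long (y), with 3 mm lead-in slopes at its mouth.
- ledge (a point): Centre of the cover's seat: the guide blocks' tops, 98 mm above the case's underside, in a recess of 106 (x) x 104 mm (y) within the wall's rim, which rises 8 mm higher; turns with the case.
- cushion (a joint): Two black rubber cushions on the ledge (case x = 0, y = -40 and +40 mm) that slide down together. Value: travel down in m, 0 = up, 5 mm above the ledge; 0.005 = level with it. Stiff (about 6 N): the cover alone does not sink them; pressed down, they stay.
- packed_plate: A plate of the same kind that already stands in the case's far slot. Leave it there. Origin and axes as for the plate.
- cover: The case's cover: white sheet 102 (x) x 100 (y) x 8 mm, 0.15 kg, with a black grip bar on its middle, 14 mm thick (y), 60 mm long (x), from z = 8 to 32 mm. Origin: centre of its underside. Starts flat on the bench, bar up, beyond the case. Seated, its underside is on the ledge and its sheet flush with the rim.
- tape_roll: Brown roll of tape lying flat, 96 mm across, 48 mm high. Origin: centre of its underside.
- oil_bottle: White bottle with a yellow cap, 60 mm across, 150 mm tall. Origin: centre of its underside.
- tin: Pale grey tin, 70 mm across, 65 mm tall. Origin: centre of its underside.
- screwdriver: Orange-handled screwdriver lying on the bench along its x.
- marker: Dark marker with a red cap, 130 x 14 x 14 mm, lying along its x. Origin: centre of its underside.
Things that resemble listed ones, but are neither listed nor needed, are in the scene too. What is shaped like the plate but yellow is not meant.

How it is judged:
By the outcome, as a careful person would: the job done as asked, in the order asked, and still so for the second after the job is handed in, with the robot touching nothing.
It also fails if it takes over 59 s, if anything falls off the work surface, if the arm or the gripper's body presses on something with over 40 N, if the wrist force passes 120 N, or if a joint passes its speed limit or range.

### The arm

A 6-joint arm with a two-finger parallel gripper is mounted at the origin on the work surface. World frame = base frame: x ahead of the robot, y to its left, z up, the work surface at z = 0. Lengths are in m, angles in rad, forces in N, time in s.
With the tool pointing down it reaches from about 0.25 to 0.775 m from the base axis. Payload 4 kg.
Tool frame: the origin (TCP) lies midway between the tips of the shut fingers; the grasp point (between the pads) lies 19 mm behind it (robot.grasp_offset is the distance from the TCP to the grasp point, in m); z points along the fingers, y is the direction in which the jaws open and shut (so a half turn about z gives the same grasp; the last joint's range is limited). The gripper opens to 94 mm and grips with 3 to 60 N. Pads are 16 mm wide; open, the fingers measure 119 mm over their backs; the gripper's body (75 mm by 177 mm) begins 78 mm behind the grasp point.
Start: joints at [-1.235, 0.087, 1.371, -0, 1.684, -0.103], TCP at [0.234, -0.498, 0.173] pointing down, gripper open.
Joint ranges: [-3.1, 3.1], [-0.76, 2.03], [0.27, 2.55], [-1.08, 4.22], [0.17, 2.65], [-2.57, 2.57]. Speed limits (rad/s): [2.79, 2.79, 3.14, 3.14, 3.14, 3.14].

### API

Orientations are given as [roll, pitch, yaw] about the fixed x, y, z axes, in that order (R = Rz(yaw) Ry(pitch) Rx(roll)).
In Python, from bench import status, viewer, order, robot gives the robot as it stands. The module is installed in compiled form; this text tells all that it offers.
- The arm moves only by the tool move_arm, never from a script. Its argument "targets" is a list of rows, each a list of 3 entries, a list of its own where there are three numbers: the shift along the tool's x, y, z in mm, then the turn, a rotation vector about the tool's x, y, z in degrees, then the opening, from -1 (shut) to 1 (fully open). A call has 1 to 20 rows; each row is the pose to reach, as a shift and turn from the pose commanded when the call began, along the tool's axes at that moment; what a row does not reach only later rows make up. A row lasts 1/8 s, in which the tool goes at most 62.5 mm and 10.7 degrees, less where a joint would pass 70% of its speed; a pose out of reach is approached as far as the arm can. A call with a gripper value outside its range is refused whole. The fingers move at their own pace and stop on an object; the grip force is fixed at half the most. Time passes only in rows, so rows that repeat a pose let the fingers close. It gives the time, the measured TCP pose, the force and the opening at its end, in the units of the state.
- status.get_obs(): the state, without advancing time (a new reading comes with each control period).
- viewer.snapshot(name): name is "side" or "top"; returns the picture (420x560x3 uint8, red, green, blue); there is no depth.
- viewer.camera_model(name): a dict with "K" (3x3 intrinsics, pixels), "D" ([k1, k2, p1, p2, k3] as OpenCV has them; the pictures are not rectified), "xyz" and "attitude" of the camera in the world. Camera axes: x right, y up, looking along -z (the intrinsics and any distortion apply to the point x, -y, -z); pixel columns grow to the right and rows downward; lengths in m; the calibration is good to about 2 mm. A picture is of the moment at which its call begins. camera_model takes no time and is no camera call.
- order.close_job(): hands the job in, once; it reports no verdict.
The state is a dict: "time": time; "joint_positions": joint angles; "qvel": joint speeds; "joint_torque": joint torques, N m; "tool_pos": TCP position; "ee_rot": TCP orientation; "wrist_force": force on the tool from outside, world axes, zero at the start; "wrist_torque": the same for the moment, N m; "width": finger opening in m.
Only numpy, scipy, OpenCV 4.12 (cv2) and the standard library are available. Lean on these libraries where they do the work, as an engineer would, in place of code of your own. Each camera call takes 0.05 s, during which the arm holds its last target. There are 200 camera calls.

## Working session

There is one attempt and no reset: what is moved stays moved. The work goes in short steps, Python scripts to look and compute and a tool call to move; the robot and the scene stay as the last step left them, time stands still between calls to the robot, and variables do not carry over. Pictures are saved under pics/ and viewed, about 8 in all and at most 12, crops included, and the job is handed in when it is done.

Besides the shell and the picture viewer there is one more tool, called after "Call:" as name(argument=value, ...), one argument or row to a line, values as JSON. move_arm: Moves the arm, as the interface text tells. Its arguments: {"type":"object","properties":{"targets":{"type":"array"}},"required":["targets"]}

```bash
mkdir -p pics; python3 - <<'E'
from bench import status, viewer, order, robot
import cv2,numpy as np
print(status.get_obs()); print([a for a in dir(robot) if a[0]!='_'], robot.grasp_offset)
for n in ("side","top"):
    im=viewer.snapshot(n); cv2.imwrite(f"pics/{n}0.png",im[:,:,::-1]); print(n,viewer.camera_model(n))
E
```

```text
{'time': 0.0, 'joint_positions': array([-1.23509964e+00,  8.79684666e-02,  1.37223195e+00, -2.85906346e-05,
        1.68360746e+00, -1.03121607e-01]), 'qvel': array([-0.00022688, -0.0003369 , -0.00246438,  0.00088192, -0.000313  ,
       -0.00014974]), 'joint_torque': array([ 4.06194667e-04, -3.40183854e+01, -3.02424932e+01,  7.18571758e-02,
        3.31224524e-02, -1.74415250e-04]), 'tool_pos': array([ 0.23344904, -0.49731505,  0.17220822]), 'ee_rot': array([-3.13938627e+00, -1.99767837e-04,  4.38814882e-01]), 'wrist_force': array([-0.61756237,  0.427847  , -0.29507922]), 'wrist_torque': array([ 0.01053615, -0.03959869, -0.04603269]), 'width': 0.09407721136416687}
['IKError', 'grasp_offset'] 0.0188
side {'K': array([[428.37030374,   0.        , 279.1141729 ],
       [  0.        , 428.37030374, 218.65242295],
       [  0.        ,   0.        ,   1.        ]]), 'D': array([0.0138508, 0.       , 0.       , 0.       , 0.       ]), 'xyz': array([0.20881325, 0.76213369, 0.80000781]), 'attitude': array([ 0.81568566,  0.01975869, -2.71084789])}
top {'K': array([[488.46148862,   0.        , 283.00942906],
       [  0.        , 488.46148862, 208.83418779],
       [  0.        ,   0.        ,   1.        ]]), 'D': array([-0.02804612,  0.        ,  0.        ,  0.        ,  0.        ]), 'xyz': array([0.35476849, 0.06489903, 1.28990755]), 'attitude': array([ 0.13419944,  0.01225686, -1.58851289])}
```

View pics/side0.png

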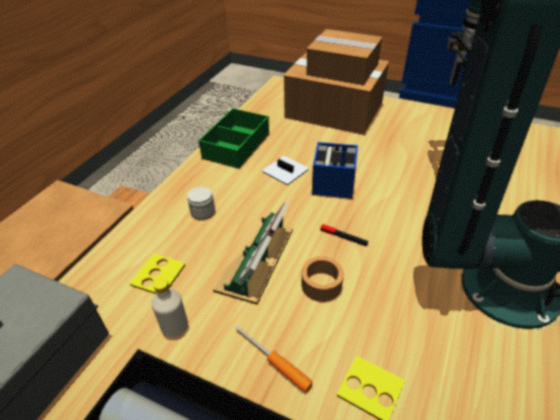

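View pics/top0.png

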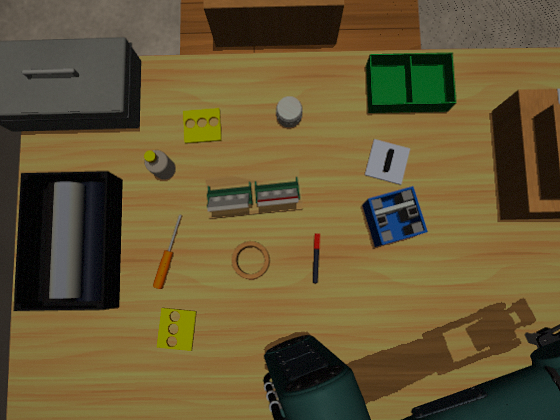

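Top view: the rack is near (253,198), its left plate (230,202) is plain and its right plate (278,195) seems to show a red line. The case is at (395,216), the cover at (388,161). Lookalikes for the plate: yellow plates (202,126) and (177,329), the red-banded one (278,195) and the packed one in the case (395,210). My choice is (230,202), which I check in one close crop.

```bash
cat > h.py <<'E'
import numpy as np,cv2
from scipy.spatial.transform import Rotation as R
from bench import viewer,status
def cam(n):
    c=viewer.camera_model(n); return c["K"],c["D"],np.array(c["xyz"]),R.from_euler('xyz',c["attitude"]).as_matrix()
def ray(n,uv):
    K,D,t,M=cam(n); p=cv2.undistortPoints(np.array(uv,float).reshape(-1,1,2),K,D)[:,0]
    d=np.c_[p[:,0],-p[:,1],-np.ones(len(p))]@M.T; return t,d/np.linalg.norm(d,axis=1,keepdims=True)
def onz(n,uv,z):
    t,d=ray(n,uv); return t+d*((z-t[2])/d[:,2])[:,None]
def proj(n,P):
    K,D,t,M=cam(n); q=(np.atleast_2d(P)-t)@M*[1,-1,-1]
    return cv2.projectPoints(q,np.zeros(3),np.zeros(3),K,D)[0][:,0]
def tri(uvt,uvs):
    (a,d),(b,e)=ray("top",[uvt]),ray("side",[uvs]); d,e=d[0],e[0]
    s=np.linalg.lstsq(np.c_[d,-e],b-a,rcond=None)[0]; p,q=a+s[0]*d,b+s[1]*e
    return (p+q)/2,np.linalg.norm(p-q)
E
python3 - <<'E'
import cv2,numpy as np
t=cv2.imread('pics/top0.png');s=cv2.imread('pics/side0.png')
def c(im,x,y,w,h,W,H): return cv2.resize(im[y:y+h,x:x+w],(W,H),interpolation=cv2.INTER_CUBIC)
a=c(t,200,170,110,55,480,240); b=c(t,355,130,80,120,320,480)   # top rack x4.36, case x4
d=c(s,208,195,90,112,289,360)  # side rack x3.21
e=c(s,260,138,100,62,580,360)
out=np.zeros((600,800,3),np.uint8)
out[:240,:480]=a; out[:480,480:]=b; out[240:600,:289]=d; 
f=c(s,310,138,52,62,191,228); out[240:468,289:480]=f
cv2.imwrite('pics/crop1.png',out)
E
```

```text
(no output)
```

View pics/crop1.png

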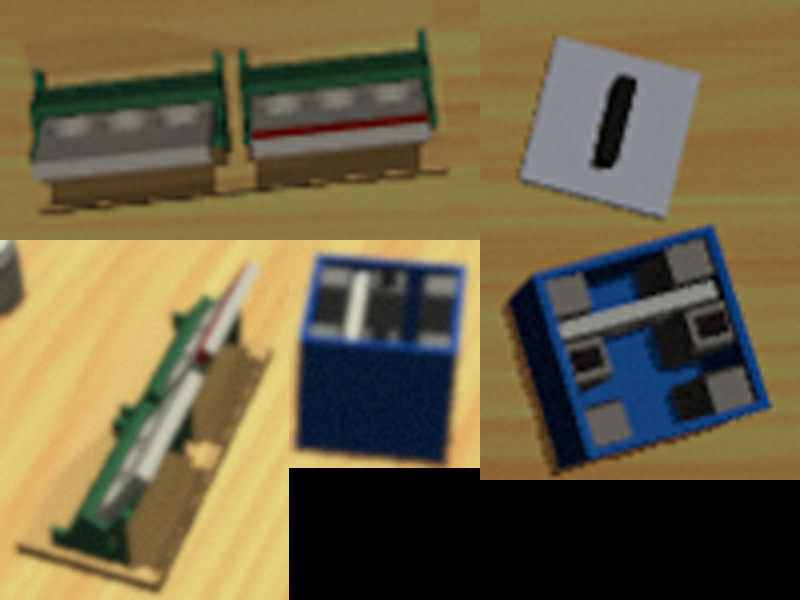

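The crop shows the left plate plain (chosen) and the right one banded. The near slot of the case is empty and the far one is occupied. The cover's bar runs roughly along image-vertical. Next I measure.

```bash
python3 - <<'E'
from h import *
t=cv2.imread('pics/top0.png'); U=8
def crop(im,x,y,w,h): return cv2.resize(im[y:y+h,x:x+w],None,fx=U,fy=U,interpolation=cv2.INTER_CUBIC)
def box(m,x,y):
    cs=cv2.findContours(m.astype(np.uint8),0,2)[0]; c=max(cs,key=cv2.contourArea)
    r=cv2.boxPoints(cv2.minAreaRect(c)); return (r+.5)/U-.5+[x,y],c
def rep(name,uv,z,n="top"):
    P=onz(n,uv,z); e=P[[1,2,3,0]]-P
    print(name,'uv',uv.round(1).tolist(),'c',P.mean(0).round(4),'len',np.linalg.norm(e,axis=1).round(4),'ang',np.degrees(np.arctan2(e[:,1],e[:,0])).round(2)); return P
# cover
c=crop(t,355,130,62,60).astype(int); uv,_=box((c.min(2)>125),355,130); rep('cover',uv,.008)
g=crop(t,372,140,32,40); uvb,_=box(g.max(2)<60,372,140); rep('bar',uvb,.032)
# case rim
c=crop(t,355,180,80,75).astype(int); m=(c[:,:,0]-c[:,:,2]>60)&(c[:,:,0]>130)
uv,k=box(m,355,180); 
hull=cv2.convexHull(np.vstack([q for q in cv2.findContours(m.astype(np.uint8),0,2)[0] if cv2.contourArea(q)>200]))
uv=(cv2.boxPoints(cv2.minAreaRect(hull))+.5)/U-.5+[355,180]; rep('case',uv,.106)
ap=(cv2.approxPolyDP(hull,12,True)[:,0]+.5)/U-.5+[355,180]; print('poly',ap.round(1).tolist(), onz('top',ap,.106).round(4).tolist())
# plate edge strip
c=crop(t,203,195,52,24); m=c.min(2)>135; uv,_=box(m,203,195); rep('edge',uv,.108)
c2=crop(t,252,185,52,28); m2=(c2[:,:,2].astype(int)-c2[:,:,1]>50);uv2,_=box(m2,252,185); rep('red',uv2,.108)
s=cv2.imread('pics/side0.png'); cs=crop(s,225,195,72,100)
ms=cs.min(2)>140
o=np.vstack([np.hstack([c,c2]) if 0 else cv2.resize(np.dstack([m*255]*3).astype(np.uint8),(400,190)),cv2.resize(c,(400,190))])
o2=cv2.resize(cs,(400,555))
q=np.zeros((560,800,3),np.uint8); q[:380,:400]=o; q[:555,400:]=o2; cv2.imwrite('pics/chk.png',q)
E
```

```text
cover uv [[364.6, 173.9], [374.0, 138.7], [410.1, 148.2], [400.8, 183.5]] c [ 0.6522 -0.2045  0.008 ] len [0.1007 0.1001 0.1004 0.0991] ang [ -16.83 -106.47  162.59   73.69]
bar uv [[382.1, 170.9], [388.2, 148.0], [394.0, 149.6], [387.9, 172.4]] c [ 0.6487 -0.2014  0.032 ] len [0.0641 0.0159 0.0641 0.0157] ang [ -17.07 -106.43  162.83   73.67]Traceback (most recent call last):
  File "<stdin>", line 16, in <module>
    return _nx.concatenate(arrs, 0, dtype=dtype, casting=casting)
           ~~~~~~~~~~~~~~~^^^^^^^^^^^^^^^^^^^^^^^^^^^^^^^^^^^^^^^
ValueError: need at least one array to concatenate
```

```bash
python3 - <<'E'
from h import *
t=cv2.imread('pics/top0.png'); U=8
def crop(im,x,y,w,h): return cv2.resize(im[y:y+h,x:x+w],None,fx=U,fy=U,interpolation=cv2.INTER_CUBIC)
def box(m,x,y):
    cs=cv2.findContours(m.astype(np.uint8),0,2)[0]; c=max(cs,key=cv2.contourArea)
    r=cv2.boxPoints(cv2.minAreaRect(c)); return (r+.5)/U-.5+[x,y],c
def rep(name,uv,z,n="top"):
    P=onz(n,uv,z); e=P[[1,2,3,0]]-P
    print(name,'uv',uv.round(1).tolist(),'c',P.mean(0).round(4),'len',np.linalg.norm(e,axis=1).round(4),'ang',np.degrees(np.arctan2(e[:,1],e[:,0])).round(2)); return P
print('rim px',t[197:203,372],t[192,405:412], t[215:217,364:374])
c=crop(t,355,180,80,75).astype(int); b=c[:,:,0]-c[:,:,2]; m=(b>55)&(c[:,:,0]>90)
ks=[q for q in cv2.findContours(m.astype(np.uint8),0,2)[0] if cv2.contourArea(q)>400]
if ks:
    hull=cv2.convexHull(np.vstack(ks))
    uv=(cv2.boxPoints(cv2.minAreaRect(hull))+.5)/U-.5+[355,180]; rep('case',uv,.106)
    ap=(cv2.approxPolyDP(hull,10,True)[:,0]+.5)/U-.5+[355,180]; print('poly',ap.round(1).tolist(), onz('top',ap,.106)[:,:2].round(4).tolist())
c=crop(t,203,195,52,24); print('grey',c.min(2).max()); m3=c.min(2)>115; uv,_=box(m3,203,195); rep('edge',uv,.108)
s=cv2.imread('pics/side0.png'); cs=crop(s,225,195,72,100)
q=np.zeros((600,800,3),np.uint8); 
q[:185,:400]=cv2.resize(c,(400,185)); q[185:370,:400]=cv2.resize(np.dstack([m3*255]*3).astype(np.uint8),(400,185))
q[370:600,:245]=cv2.resize(np.dstack([m*255]*3).astype(np.uint8),(245,230)); q[:555,400:]=cv2.resize(cs,(400,555)); cv2.imwrite('pics/chk.png',q)
E
```

```text
rim px [[111  78  77]
 [128  63  13]
 [107  65  38]
 [ 89  88  89]
 [ 94  93  92]
 [ 96  91  87]] [[87 93 97]
 [87 93 97]
 [85 91 94]
 [86 91 94]
 [89 94 96]
 [87 94 97]
 [59 60 61]] [[[ 30  49  68]
  [ 29  24  25]
  [ 29  11   3]
  [ 29  11   2]
  [ 25  11   0]
  [ 27   8   0]
  [ 23   4   2]
  [ 26  12   2]
  [ 41  17   8]
  [104  54  12]]

 [[ 28  59  87]
  [ 30  40  56]
  [ 28   8   0]
  [ 29  14   7]
  [ 29  14   7]
  [ 32  15   7]
  [ 27   9   0]
  [ 26  10   1]
  [ 25  10   2]
  [ 75  41   9]]]
case uv [[367.7, 198.5], [412.9, 184.7], [427.0, 231.3], [381.8, 245.0]] c [ 0.4949 -0.202   0.106 ] len [0.1171 0.1188 0.1156 0.1183] ang [ -74.13 -166.24  105.65   14.47]
poly [[412.2, 186.2], [426.7, 231.1], [382.2, 243.9], [368.1, 198.6]] [[0.5649, -0.2419], [0.4536, -0.2713], [0.4245, -0.1618], [0.5362, -0.1322]]
grey 118
edge uv [[215.9, 197.4], [217.2, 197.4], [217.2, 198.4], [215.9, 198.4]] c [0.5447 0.2392 0.108 ] len [0.0031 0.0025 0.0031 0.0025] ang [-9.1140e+01 -1.7997e+02  8.8870e+01  5.0000e-02]
```

View pics/chk.png

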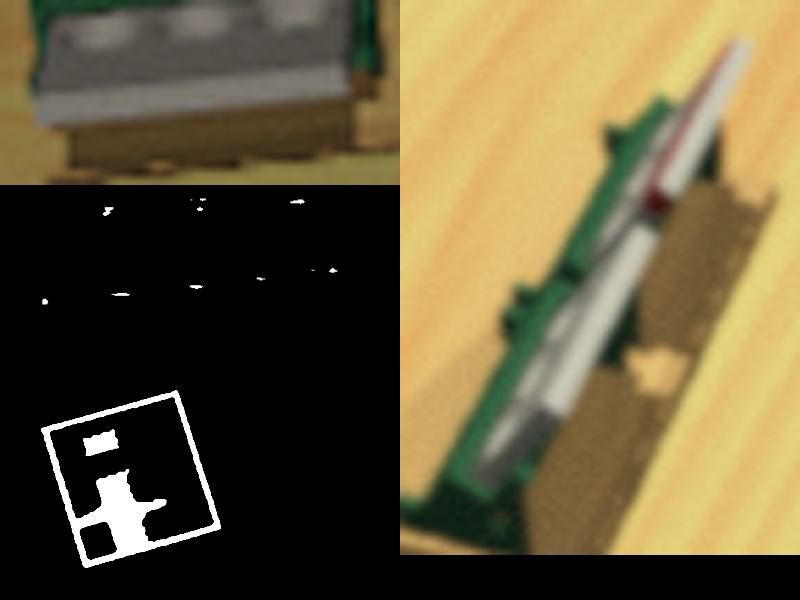

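```bash
python3 - <<'E'
from h import *
for a,b in (((207.7,209.),(253.4,268.5)),((247.7,205.),(269.6,236.3))): print(tri(a,b))
t=cv2.imread('pics/top0.png'); U=8
c=cv2.resize(t[195:219,203:255],None,fx=U,fy=U,interpolation=cv2.INTER_CUBIC).min(2); c=cv2.GaussianBlur(c,(0,0),3).astype(float)
lo=[];up=[]
for x in range(60,330,5):
    g=np.diff(c[60:140,x]); a=int(np.argmin(g)); lo.append((x,60+a+.5)); u0=max(0,a-32); up.append((x,60+u0+np.argmax(g[u0:a])+.5))
def fit(p):
    p=np.array(p); k=np.polyfit(*p.T,1); r=p[:,1]-np.polyval(k,p[:,0]); p=p[abs(r)<4]; k=np.polyfit(*p.T,1); print(k,len(p),np.std(p[:,1]-np.polyval(k,p[:,0]))); return k
kl,ku=fit(lo),fit(up)
row=c[int(np.polyval((kl+ku)/2,0)) ]
# ends along strip midline
km=(kl+ku)/2; xs=np.arange(0,416); pr=np.array([c[min(191,int(round(np.polyval(km,x)))),x] for x in xs]); g=np.diff(pr)
xl=np.argmax(g[:120])+.5; xr=200+np.argmin(g[200:])+.5; print('ends',xl,xr)
f=lambda x,k:((x+.5)/U-.5+203,(np.polyval(k,x)+.5)/U-.5+195)
L=onz('top',[f(xl,kl),f(xr,kl)],.1055); Up=onz('top',[f(xl,ku),f(xr,ku)],.1105); print(L,Up,(L+Up).mean(0)/2)
d=L[0]-L[1]; print(np.linalg.norm(d[:2]),'yaw',np.degrees(np.arctan2(-d[0],d[1]))); d=Up[0]-Up[1]; print('yaw',np.degrees(np.arctan2(-d[0],d[1])),'thick',(Up-L)[:,0])
E
```

```text
(array([0.5159858 , 0.26027295, 0.10790461]), np.float64(0.0037060612025761226))
(array([0.52440158, 0.16229949, 0.10918559]), np.float64(0.0023894113564196244))
[-9.97217458e-02  1.33159399e+02] 54 1.2492630066361545
[ -0.10480656 103.1197065 ] 54 1.2555948806844925
ends 33.5 358.5
[[0.51370477 0.26363793 0.1055    ]
 [0.52179429 0.16381831 0.1055    ]] [[0.52234494 0.26282896 0.1105    ]
 [0.53091479 0.16332299 0.1105    ]] [0.5221897  0.21340205 0.108     ]
0.10014687503599326 yaw 4.63320233422003
yaw 4.922396212125299 thick [0.00864017 0.0091205 ]
```

```bash
cat >> h.py <<'E'
cd,sd=np.cos,np.sin
T=np.array([.522,.2134,.108]); A=R.from_euler('z',4.8,degrees=True)
u=A.apply([-.5,0,3**.5/2])
Rg=np.c_[A.apply([0,1,0]),A.apply([3**.5/2,0,.5]),-u]   # tool axes for the rack grasp
def down(psi): return R.from_euler('xyz',[180,0,psi],degrees=True).as_matrix()
def go(p,M,wait=True):
    o=status.get_obs(); C=R.from_euler('xyz',o['ee_rot']).as_matrix()
    print('pos',o['tool_pos'].round(4),'f',o['wrist_force'].round(1),'w',round(o['width'],4),'t',round(o['time'],2))
    print('shift mm',(C.T@(np.array(p)-o['tool_pos'])*1000).round(1),'turn',np.degrees(R.from_matrix(C.T@M).as_rotvec()).round(2))
E
python3 - <<'E'
from h import *
print(u,Rg); go(T+u*.045,Rg); go(T-u*.034,Rg)
E
```

```text
[-0.49824643 -0.04183892  0.8660254 ] [[-0.08367784  0.86298813  0.49824643]
 [ 0.99649286  0.07246714  0.04183892]
 [ 0.          0.5        -0.8660254 ]]
pos [ 0.2335 -0.4974  0.1723] f [0.3 0.3 0.5] w 0.0939 t 0.1
shift mm [ 542.1 -528.6   26.5] turn [-26.27  18.14 -68.  ]
pos [ 0.2335 -0.4974  0.1723] f [0.3 0.3 0.5] w 0.0939 t 0.1
shift mm [ 579.1 -514.8   94.9] turn [-26.27  18.14 -68.  ]
```

Call:
move_arm(
  targets=[
    [[0,0,-100],[0,0,0],0],
    [[0,0,-100],[0,0,0],0],
    [[542,-529,-100],[-26.3,18.1,-68],0],
    [[542,-529,-100],[-26.3,18.1,-68],0],
    [[542,-529,-100],[-26.3,18.1,-68],0],
    [[542,-529,-100],[-26.3,18.1,-68],0],
    [[542,-529,-100],[-26.3,18.1,-68],0],
    [[542,-529,-100],[-26.3,18.1,-68],0],
    [[542,-529,-100],[-26.3,18.1,-68],0],
    [[542,-529,-100],[-26.3,18.1,-68],0],
    [[542,-529,-100],[-26.3,18.1,-68],0],
    [[542,-529,-100],[-26.3,18.1,-68],0],
    [[542,-529,-100],[-26.3,18.1,-68],0],
    [[542,-529,-100],[-26.3,18.1,-68],0],
    [[542,-529,-100],[-26.3,18.1,-68],0],
    [[542,-529,-100],[-26.3,18.1,-68],0],
    [[542,-529,26],[-26.3,18.1,-68],0],
    [[542,-529,26],[-26.3,18.1,-68],0],
    [[542,-529,26],[-26.3,18.1,-68],0],
  ],
)

```text
time: 2.48
tool_pos: [0.4928, 0.2069, 0.1356]
ee_rot: [2.637, 0.009, 1.652]
wrist_force: [0.3, -0.0, -0.6]
width: 0.0468
```

```bash
python3 - <<'E'
from h import *
go(T+u*.045,Rg); go(T-u*.034,Rg)
im=viewer.snapshot("side")[:,:,::-1]; cv2.imwrite('pics/s1.png',cv2.resize(im[120:320,180:380],(700,600),interpolation=3)[:, :])
E
```

```text
pos [0.4928 0.2069 0.1356] f [ 0.3 -0.  -0.6] w 0.0468 t 2.48
shift mm [ 3.9 11.8 -6.5] turn [-1.07  0.53  0.15]
pos [0.4928 0.2069 0.1356] f [ 0.3 -0.  -0.6] w 0.0468 t 2.48
shift mm [ 4.6 13.3 72.5] turn [-1.07  0.53  0.15]
```

View pics/s1.png

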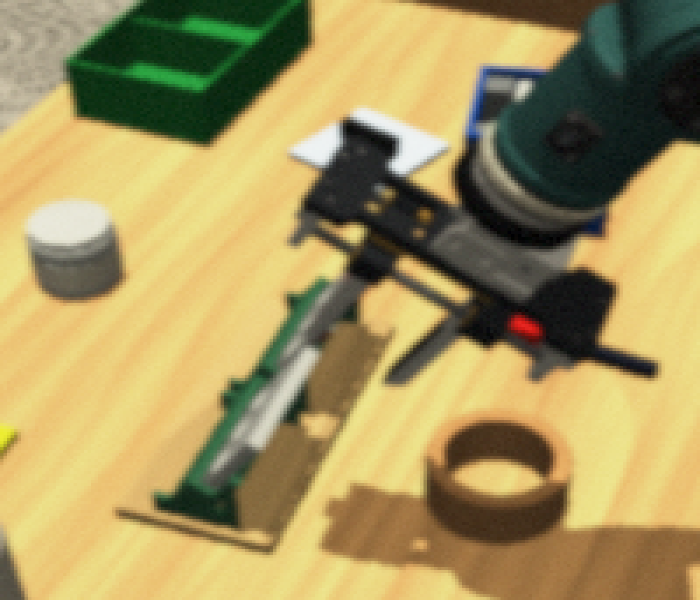

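The gripper is above the plain plate, jaws tilted with it, but 13 mm off the goal. I hold for a moment to see whether that is lag.

Call:
move_arm(
  targets=[
    [[0,0,0],[0,0,0],0],
    [[0,0,0],[0,0,0],0],
    [[0,0,0],[0,0,0],0],
  ],
)

```text
time: 2.9
tool_pos: [0.5013, 0.2119, 0.1511]
ee_rot: [2.612, 0.001, 1.654]
wrist_force: [0.2, 1.1, 0.1]
width: 0.0469
```

```bash
python3 - <<'E'
from h import *
go(T+u*.045,Rg); go(T-u*.034,Rg)
E
```

```text
pos [0.5013 0.2119 0.1511] f [0.2 1.1 0.1] w 0.0469 t 2.9
shift mm [-0.2 -3.6  2.7] turn [0.33 0.06 0.01]
pos [0.5013 0.2119 0.1511] f [0.2 1.1 0.1] w 0.0469 t 2.9
shift mm [-0.2 -4.1 81.7] turn [0.33 0.06 0.01]
```

Call:
move_arm(
  targets=[
    [[0,0,25],[0,0,0],0],
    [[0,0,50],[0,0,0],0],
    [[0,0,70],[0,0,0],0],
    [[0,0,79],[0,0,0],0],
    [[0,0,79],[0,0,0],0],
    [[0,0,79],[0,0,0],0],
    [[0,0,79],[0,0,0],0],
  ],
)

```text
time: 3.78
tool_pos: [0.5394, 0.2146, 0.0802]
ee_rot: [2.616, 0.002, 1.655]
wrist_force: [0.9, 0.4, -0.1]
width: 0.0469
```

```bash
python3 - <<'E'
from h import *
go(T-u*.034,Rg)
im=viewer.snapshot("side")[:,:,::-1]; cv2.imwrite('pics/s2.png',cv2.resize(im[150:300,200:350],(600,600),interpolation=3))
E
```

```text
pos [0.5394 0.2146 0.0802] f [ 0.9  0.4 -0.1] w 0.0469 t 3.77
shift mm [ 0.2 -1.2  1.2] turn [0.14 0.11 0.06]
```

View pics/s2.png

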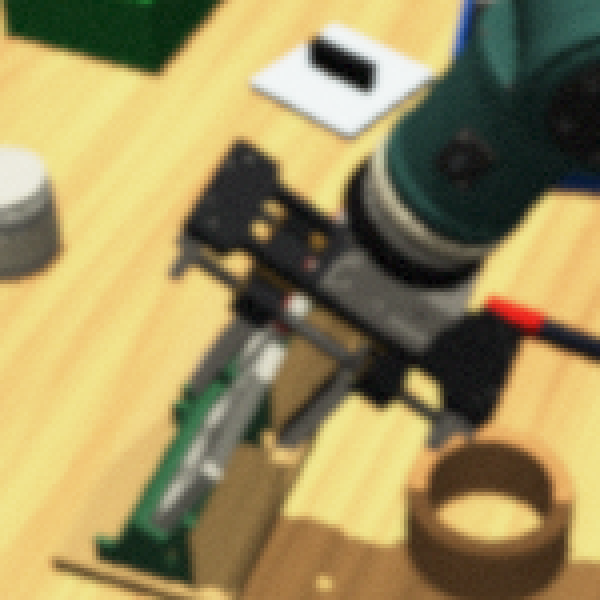

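The jaw tips straddle the middle of the plain plate's top edge, at about (200,390) and (285,440) with the plate at (246,410). Closing.

Call:
move_arm(
  targets=[
    [[0,-1,1],[0,0,0],-1],
    [[0,-1,1],[0,0,0],-1],
    [[0,-1,1],[0,0,0],-1],
    [[0,-1,1],[0,0,0],-1],
    [[0,-1,1],[0,0,0],-1],
    [[0,-1,1],[0,0,0],-1],
  ],
)

```text
time: 4.58
tool_pos: [0.5388, 0.2143, 0.0778]
ee_rot: [2.617, 0.003, 1.654]
wrist_force: [0.8, -0.1, -0.1]
width: 0.0089
```

```bash
python3 - <<'E'
from h import *
go(T-u*.034,Rg)
E
```

```text
pos [0.5388 0.2143 0.0778] f [ 0.8 -0.1 -0.1] w 0.0089 t 4.58
shift mm [ 0.5  0.5 -0.6] turn [0.06 0.14 0.06]
```

Call:
move_arm(
  targets=[
    [[0,0,-8],[0,0,0],-1],
    [[0,0,-20],[0,0,0],-1],
    [[0,0,-40],[0,0,0],-1],
    [[0,0,-65],[0,0,0],-1],
    [[0,0,-90],[0,0,0],-1],
    [[0,0,-115],[0,0,0],-1],
    [[0,0,-130],[0,0,0],-1],
    [[0,0,-130],[0,0,0],-1],
    [[0,0,-130],[0,0,0],-1],
  ],
)

```text
time: 5.7
tool_pos: [0.4732, 0.209, 0.1888]
ee_rot: [2.62, 0.003, 1.654]
wrist_force: [-0.3, 0.2, -2.7]
width: 0.009
```

```bash
cat >> h.py <<'E'
C0=np.array([.4949,-.202]); CY=15.0
def case(x,y,z): return np.r_[C0+R.from_euler('z',CY,degrees=True).apply([x,y,0])[:2],z]
E
python3 - <<'E'
from h import *
go(case(-.021,0,.26),down(CY+90)); print(case(-.021,0,.26))
E
```

```text
pos [0.4732 0.209  0.1888] f [-0.3  0.2 -2.7] w 0.009 t 5.7
shift mm [-415.3    5.9  -77.1] turn [29.81  2.86 -9.93]
[ 0.47461556 -0.2074352   0.26      ]
```

Call:
move_arm(
  targets=[
    [[-60,1,-20],[5,0.5,-1.5],-1],
    [[-415,6,-77],[29.8,2.9,-9.9],-1],
    [[-415,6,-77],[29.8,2.9,-9.9],-1],
    [[-415,6,-77],[29.8,2.9,-9.9],-1],
    [[-415,6,-77],[29.8,2.9,-9.9],-1],
    [[-415,6,-77],[29.8,2.9,-9.9],-1],
    [[-415,6,-77],[29.8,2.9,-9.9],-1],
    [[-415,6,-77],[29.8,2.9,-9.9],-1],
    [[-415,6,-77],[29.8,2.9,-9.9],-1],
    [[-415,6,-77],[29.8,2.9,-9.9],-1],
    [[-415,6,-77],[29.8,2.9,-9.9],-1],
    [[-415,6,-77],[29.8,2.9,-9.9],-1],
    [[-415,6,-77],[29.8,2.9,-9.9],-1],
  ],
)

```text
time: 7.32
tool_pos: [0.4752, -0.2065, 0.2611]
ee_rot: [3.139, -0.001, 1.833]
wrist_force: [0.4, -0.6, -2.1]
width: 0.0092
```

```bash
python3 - <<'E'
from h import *
go(case(-.021,0,.175),down(CY+90))
a=viewer.snapshot("side")[:,:,::-1].copy();b=viewer.snapshot("top")[:,:,::-1].copy()
cv2.imwrite('pics/s3.png',a);cv2.imwrite('pics/t3.png',b)
o=status.get_obs();M=R.from_euler('xyz',o['ee_rot']).as_matrix()
for n,i in(("side",a),("top",b)):
    P=[o['tool_pos']+M@np.array([x,0,z]) for x in(-.05,.05) for z in(-.034,.056)]; print(n,proj(n,P).round(1).tolist())
A=cv2.resize(a[60:220,260:400],(525,600),interpolation=3);cv2.imwrite('pics/s3c.png',A)
E
```

```text
pos [ 0.4752 -0.2065  0.2611] f [ 0.4 -0.6 -2.1] w 0.0092 t 7.33
shift mm [-0.8 -1.  86.1] turn [ 0.16 -0.05  0.02]
side [[349.6, 83.0], [346.4, 114.5], [347.5, 101.9], [344.2, 134.3]]
top [[443.5, 206.4], [430.9, 211.9], [397.2, 219.8], [388.3, 224.2]]
```

View pics/s3c.png

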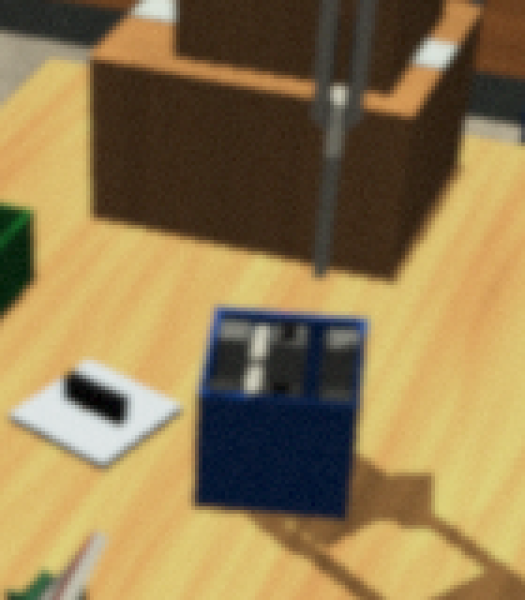

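```bash
python3 - <<'E'
from h import *
P=[case(x,y,.098) for x in(-.021,.021) for y in(-.052,0,.052)]+[case(x,y,.106) for x in(-.059,.059) for y in(-.058,.058)]
q=proj("side",P); print((( q+.5-[260,60])*3.75).round(0).tolist()); r=proj("top",P); print(r.round(1).tolist())
t=cv2.imread('pics/top0.png'); v=t.copy()
c=cv2.resize(t[178:252,360:435],None,fx=8,fy=8,interpolation=3)
for p in r: cv2.circle(c,tuple(int(k) for k in (p+.5-[360,178])*8),3,(0,255,0),-1)
s=cv2.resize(cv2.imread('pics/s3.png')[135:205,305:365],None,fx=8,fy=8,interpolation=3)[:500]
for p in q: cv2.circle(s,tuple(int(k) for k in (p+.5-[305,135])*8),3,(0,255,0),-1)
o=np.zeros((600,800,3),np.uint8); o[:450,:450]=cv2.resize(c,(450,450)); o[:365,450:]=cv2.resize(s,(350,365)); cv2.imwrite('pics/ov.png',o)
E
```

```text
[[315.0, 329.0], [311.0, 368.0], [306.0, 409.0], [260.0, 325.0], [254.0, 363.0], [248.0, 404.0], [366.0, 320.0], [360.0, 410.0], [213.0, 308.0], [195.0, 396.0]]
[[419.4, 217.5], [399.3, 223.3], [379.0, 229.2], [414.1, 201.2], [394.0, 207.0], [373.9, 212.8], [427.5, 231.3], [382.0, 244.6], [412.5, 185.4], [367.4, 198.3]]
```

View pics/ov.png

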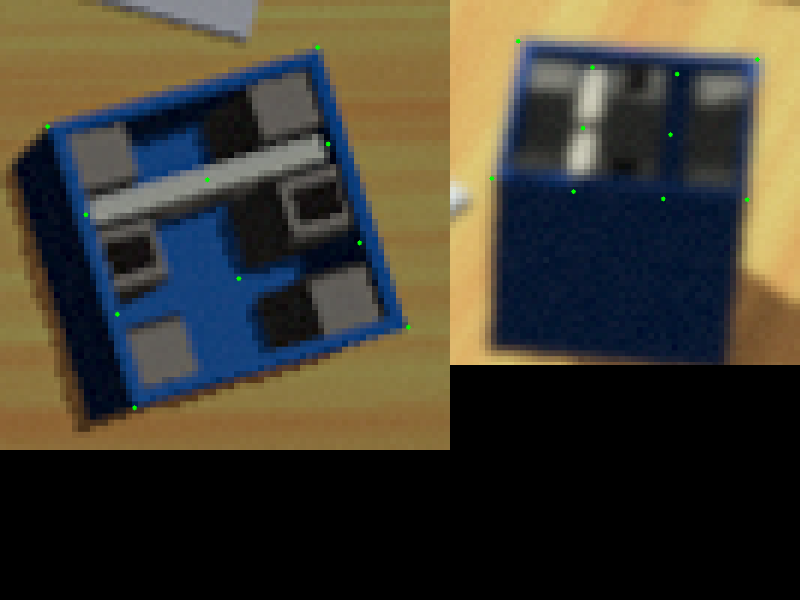

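The predicted slot marks lie on the actual slot. The case's yaw may be about 0.5° off, so I refine it with line fits to the rim before inserting.

```bash
python3 - <<'E'
from h import *
t=cv2.imread('pics/top0.png'); U=8
def edges(img):
    c=cv2.resize(img[170:260,345:445],None,fx=U,fy=U,interpolation=3).astype(float); c=cv2.GaussianBlur(c,(0,0),3); b=c[:,:,0]-c[:,:,2]
    Rz=R.from_euler('z',CY,degrees=True); res=[]
    for ax,sg in((0,1),(0,-1),(1,1),(1,-1)):
        pts=[]
        for s in np.linspace(-.05,.05,60):
            offs=np.arange(-.008,.0081,.0002)
            L=[]
            for d in offs:
                v=[0,0];h=.059 if ax==0 else .058
                v[ax]=sg*(h+d); v[1-ax]=s; L.append(v)
            W=np.array([case(v[0],v[1],.106) for v in L]); uv=(proj("top",W)+.5-[345,170])*U-.5
            pr=cv2.remap(b.astype(np.float32),uv[:,0].astype(np.float32)[None],uv[:,1].astype(np.float32)[None],1)[0]
            g=np.diff(pr); i=int(np.argmin(g)); 
            if g[i]<-.5: pts.append((s,offs[i]+.0001))
        p=np.array(pts); m=np.median(p[:,1]); p=p[abs(p[:,1]-m)<.003]; k=np.polyfit(*p.T,1); k=np.polyfit(*p[abs(p[:,1]-np.polyval(k,p[:,0]))<.0012].T,1)
        # slope -> yaw change
        sl=k[0]*sg; print(ax,sg,'n',len(p),'off mm',round(k[1]*1e3,2),'dyaw deg',round(np.degrees(-sl if ax==0 else sl),2))
edges(t)
E
```

```text
0 1 n 60 off mm -0.19 dyaw deg -0.56
0 -1 n 60 off mm 0.32 dyaw deg -0.11
1 1 n 60 off mm 0.54 dyaw deg -0.55
1 -1 n 60 off mm -0.13 dyaw deg -0.38
```

```bash
sed -i 's/^C0=.*/C0=np.array([.4946,-.2018]); CY=14.6/' h.py; python3 - <<'E'
from h import *
go(case(-.021,0,.16),down(CY+90))
E
```

```text
pos [ 0.4752 -0.2068  0.261 ] f [ 0.5 -0.  -2.2] w 0.0091 t 7.42
shift mm [ -0.2  -1.2 101. ] turn [ 0.15 -0.06  0.4 ]
```

Call:
move_arm(
  targets=[
    [[0,-1,50],[0.1,0,0.4],-1],
    [[0,-1,90],[0.1,0,0.4],-1],
    [[0,-1,101],[0.1,0,0.4],-1],
    [[0,-1,101],[0.1,0,0.4],-1],
    [[0,-1,101],[0.1,0,0.4],-1],
    [[0,-1,101],[0.1,0,0.4],-1],
  ],
)

```text
time: 8.18
tool_pos: [0.4749, -0.2071, 0.161]
ee_rot: [3.14, -0.0, 1.825]
wrist_force: [0.3, -0.2, -1.8]
width: 0.0089
```

```bash
python3 - <<'E'
from h import *
go(case(-.021,0,.15),down(CY+90))
a=viewer.snapshot("side")[:,:,::-1].copy();b=viewer.snapshot("top")[:,:,::-1].copy()
A=cv2.resize(a[110:200,300:375],(500,600),interpolation=3);B=cv2.resize(b[185:250,360:435],(300,260),interpolation=3)
o=np.zeros((600,800,3),np.uint8);o[:,:500]=A;o[:260,500:]=B;cv2.imwrite('pics/c4.png',o)
E
```

```text
pos [ 0.4749 -0.2071  0.161 ] f [ 0.3 -0.2 -1.8] w 0.0089 t 8.18
shift mm [ 0.1 -0.6 11. ] turn [ 0.12 -0.02 -0.01]
```

View pics/c4.png

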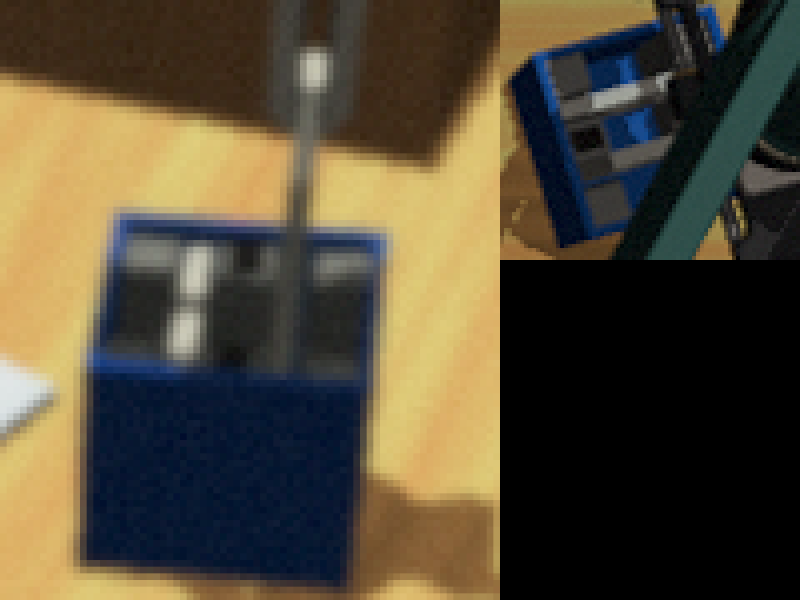

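The plate stands over the empty slot, its lower edge behind the near rim at about (290,370). The forces show no contact, so I descend slowly.

Call:
move_arm(
  targets=[
    [[0,-0.5,4],[0,0,0],-1],
    [[0,-0.5,8],[0,0,0],-1],
    [[0,-0.5,12],[0,0,0],-1],
    [[0,-0.5,16],[0,0,0],-1],
    [[0,-0.5,20],[0,0,0],-1],
    [[0,-0.5,24],[0,0,0],-1],
    [[0,-0.5,24],[0,0,0],-1],
  ],
)

```text
time: 9.15
tool_pos: [0.4737, -0.207, 0.1354]
ee_rot: [3.141, -0.002, 1.825]
wrist_force: [-0.5, 0.8, -1.0]
width: 0.0088
```

```bash
python3 - <<'E'
from h import *
go(case(-.021,0,.062),down(CY+90)); print(status.get_obs()['wrist_torque'])
E
```

```text
pos [ 0.4737 -0.207   0.1354] f [-0.5  0.8 -1. ] w 0.0088 t 9.15
shift mm [-0.4  0.6 73.4] turn [ 0.01 -0.1  -0.02]
[ 0.00258919 -0.15043271  0.02053308]
```

Call:
move_arm(
  targets=[
    [[0,0,7],[0,0,0],-1],
    [[0,0,14],[0,0,0],-1],
    [[0,0,21],[0,0,0],-1],
    [[0,0,28],[0,0,0],-1],
    [[0,0,35],[0,0,0],-1],
    [[0,0,42],[0,0,0],-1],
    [[0,0,49],[0,0,0],-1],
    [[0,0,56],[0,0,0],-1],
    [[0,0,62],[0,0,0],-1],
    [[0,0,66],[0,0,0],-1],
    [[0,0,66],[0,0,0],-1],
  ],
)

```text
time: 10.52
tool_pos: [0.4737, -0.2069, 0.0696]
ee_rot: [3.141, -0.002, 1.825]
wrist_force: [-0.4, 0.7, -2.2]
width: 0.009
```

```bash
python3 - <<'E'
from h import *
go(case(-.021,0,.062),down(CY+90)); print(status.get_obs()['wrist_torque'])
E
```

```text
pos [ 0.4737 -0.2069  0.0696] f [-0.4  0.7 -2.2] w 0.009 t 10.53
shift mm [-0.3  0.5  7.6] turn [ 0.02 -0.09 -0.02]
[-0.0205227  -0.0112628   0.04164088]
```

Free running. I go the last millimetres slowly until it bottoms.

Call:
move_arm(
  targets=[
    [[0,0.5,2],[0,0,0],-1],
    [[0,0.5,4],[0,0,0],-1],
    [[0,0.5,6],[0,0,0],-1],
    [[0,0.5,7],[0,0,0],-1],
    [[0,0.5,8],[0,0,0],-1],
    [[0,0.5,8],[0,0,0],-1],
  ],
)

```text
time: 11.28
tool_pos: [0.4745, -0.2069, 0.0621]
ee_rot: [3.141, -0.001, 1.825]
wrist_force: [-0.4, -0.6, -1.8]
width: 0.0091
```

Call:
move_arm(
  targets=[
    [[0,0,0.5],[0,0,0],-1],
    [[0,0,1],[0,0,0],-1],
    [[0,0,1.5],[0,0,0],-1],
    [[0,0,1.5],[0,0,0],-1],
  ],
)

```text
time: 11.78
tool_pos: [0.475, -0.2064, 0.0617]
ee_rot: [3.139, -0.001, 1.826]
wrist_force: [-0.8, 3.6, 5.9]
width: 0.009
```

The plate bottoms at TCP z 0.0617 with contact force +8 N, which matches the floor height of 6 mm. I release with a narrow opening.

Call:
move_arm(
  targets=[
    [[0,0,1],[0,0,0],-0.5],
    [[0,0,1],[0,0,0],-0.5],
    [[0,0,1],[0,0,0],-0.5],
    [[0,0,1],[0,0,0],-0.5],
    [[0,0,-10],[0,0,0],-0.5],
    [[0,0,-25],[0,0,0],-0.5],
    [[0,0,-50],[0,0,0],-0.5],
    [[0,0,-90],[0,0,0],-0.5],
    [[0,0,-140],[0,0,0],-0.5],
    [[0,0,-180],[0,0,0],-0.5],
    [[0,0,-180],[0,0,0],-0.5],
    [[0,0,-180],[0,0,0],-0.5],
  ],
)

```text
time: 13.28
tool_pos: [0.4742, -0.207, 0.2402]
ee_rot: [3.141, -0.001, 1.825]
wrist_force: [-0.8, 0.3, 0.4]
width: 0.0233
```

```bash
cat >> h.py <<'E'
B=np.array([.6500,-.2030]); BY=-16.75
E
python3 - <<'E'
from h import *
go([*B,.15],down(BY))
b=viewer.snapshot("top")[:,:,::-1].copy();a=viewer.snapshot("side")[:,:,::-1].copy()
cv2.imwrite('pics/t5.png',b);cv2.imwrite('pics/s5.png',a)
# bar: side + top centre triangulation
U=8
def bar(im,x,y,w,h):
    c=cv2.resize(im[y:y+h,x:x+w],None,fx=U,fy=U,interpolation=3); m=(c.max(2)<70).astype(np.uint8)
    k=max(cv2.findContours(m,0,2)[0],key=cv2.contourArea); r=cv2.minAreaRect(k); print((cv2.boxPoints(r)/U+[x,y]-.44).round(1).tolist()); return np.array(r[0])/U+[x,y]-.44
t=cv2.imread('pics/top0.png');s=cv2.imread('pics/side0.png')
p,q=bar(t,374,142,28,35),bar(s,272,152,28,26); print(tri(p,q))
for yaw in(BY,):
  for B0 in ([.652,-.2045],[.6500,-.2030]):
    Q=R.from_euler('z',yaw,degrees=True); P=[np.r_[B0,0]+Q.apply([i*.03,j*.007,.032]) for i,j in((1,1),(1,-1),(-1,-1),(-1,1))]+[np.r_[B0,0]+Q.apply([i*.051,j*.05,.008]) for i,j in((1,1),(1,-1),(-1,-1),(-1,1))]
    print(B0,proj("top",P).round(1).tolist(),'S',proj("side",P).round(1).tolist())
A=cv2.resize(a[130:205,260:370],(800,545),interpolation=3);cv2.imwrite('pics/s5c.png',A)
E
```

```text
pos [ 0.4742 -0.207   0.2402] f [-0.8  0.3  0.4] w 0.0233 t 13.28
shift mm [-40.5 171.1  90.2] turn [-6.0000e-02 -8.0000e-02  1.2133e+02]
[[381.9, 171.3], [387.8, 147.4], [394.3, 149.0], [388.3, 172.9]]
[[275.5, 165.3], [278.2, 159.0], [294.3, 166.2], [291.5, 172.4]]
(array([ 0.65066714, -0.20371168,  0.02191123]), np.float64(0.0009354133990912982))
[0.652, -0.2045] [[389.4, 147.5], [394.5, 148.9], [389.0, 170.4], [383.8, 169.0], [374.0, 138.4], [410.0, 148.1], [400.9, 184.0], [364.6, 174.1]] S [[275.5, 160.1], [278.5, 158.0], [293.5, 165.5], [290.5, 167.6], [261.3, 170.2], [282.7, 155.8], [307.7, 168.0], [286.5, 183.6]]
[0.65, -0.203] [[388.8, 148.3], [394.0, 149.7], [388.5, 171.1], [383.3, 169.7], [373.4, 139.1], [409.5, 148.8], [400.4, 184.7], [364.0, 174.8]] S [[275.9, 160.5], [278.9, 158.4], [293.9, 165.9], [290.9, 168.0], [261.6, 170.7], [283.1, 156.1], [308.1, 168.5], [286.9, 184.1]]
```

View pics/s5c.png

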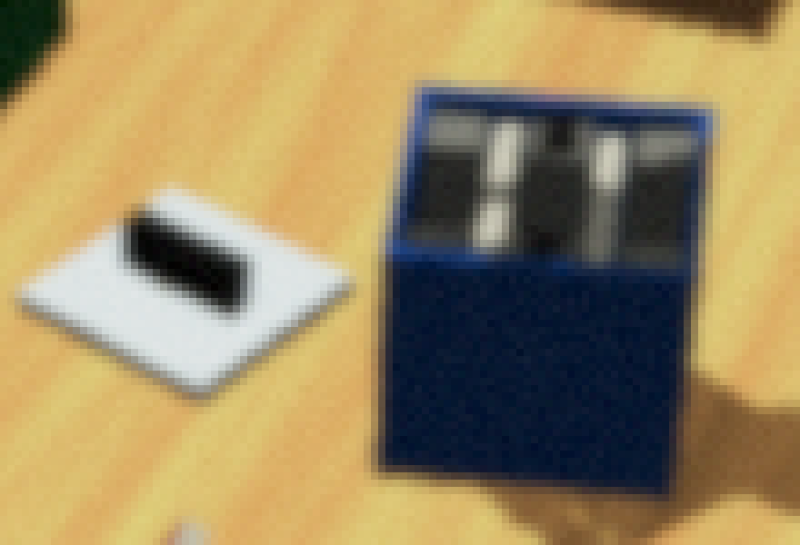

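```bash
sed -i 's/^B=.*/B=np.array([.6517,-.2043]); BY=-16.75/' h.py; python3 - <<'E'
from h import *
go([*B,.10],down(BY))
E
```

```text
pos [ 0.4736 -0.2067  0.2386] f [-0.2  0.  -0.3] w 0.0237 t 13.38
shift mm [-43.  173.2 138.2] turn [-2.6000e-01 -2.0000e-02  1.2133e+02]
```

Call:
move_arm(
  targets=[
    [[-43,173,10],[0,0,121.3],0],
    [[-43,173,10],[0,0,121.3],0],
    [[-43,173,10],[0,0,121.3],0],
    [[-43,173,10],[0,0,121.3],0],
    [[-43,173,10],[0,0,121.3],0],
    [[-43,173,10],[0,0,121.3],0],
    [[-43,173,10],[0,0,121.3],0],
    [[-43,173,10],[0,0,121.3],0],
    [[-43,173,10],[0,0,121.3],0],
    [[-43,173,10],[0,0,121.3],0],
    [[-43,173,10],[0,0,121.3],0],
    [[-43,173,10],[0,0,121.3],0],
    [[-43,173,60],[0,0,121.3],0],
    [[-43,173,110],[0,0,121.3],0],
    [[-43,173,138],[0,0,121.3],0],
    [[-43,173,138],[0,0,121.3],0],
    [[-43,173,138],[0,0,121.3],0],
    [[-43,173,138],[0,0,121.3],0],
  ],
)

```text
time: 15.62
tool_pos: [0.6539, -0.2055, 0.1051]
ee_rot: [-3.141, -0.004, -0.292]
wrist_force: [0.8, 0.2, 0.5]
width: 0.0467
```

```bash
python3 - <<'E'
from h import *
go([*B,.0105],down(BY))
E
```

```text
pos [ 0.6539 -0.2055  0.1051] f [0.8 0.2 0.5] w 0.0467 t 15.62
shift mm [-2.8 -0.5 94.5] turn [-0.05 -0.23  0.03]
```

Call:
move_arm(
  targets=[
    [[0,0,30],[0,0,0],0],
    [[0,0,60],[0,0,0],0],
    [[0,0,78],[0,0,0],0],
    [[0,0,86],[0,0,0],0],
    [[0,0,86],[0,0,0],0],
    [[0,0,86],[0,0,0],0],
  ],
)

```text
time: 16.38
tool_pos: [0.6537, -0.2053, 0.0182]
ee_rot: [-3.141, -0.003, -0.292]
wrist_force: [-0.6, 0.3, -0.2]
width: 0.0472
```

```bash
python3 - <<'E'
from h import *
go([*B,.0105],down(BY))
E
```

```text
pos [ 0.6537 -0.2053  0.0182] f [-0.6  0.3 -0.2] w 0.0472 t 16.38
shift mm [-2.2 -0.4  7.7] turn [-0.06 -0.16  0.03]
```

Call:
move_arm(
  targets=[
    [[-2,0,4],[0,0,0],0],
    [[-2,0,7],[0,0,0],0],
    [[-2,0,7],[0,0,0],-1],
    [[-2,0,7],[0,0,0],-1],
    [[-2,0,7],[0,0,0],-1],
    [[-2,0,7],[0,0,0],-1],
    [[-2,0,7],[0,0,0],-1],
    [[-2,0,7],[0,0,0],-1],
  ],
)

```text
time: 17.38
tool_pos: [0.6508, -0.2043, 0.0095]
ee_rot: [-3.14, -0.0, -0.292]
wrist_force: [-0.9, -0.7, -0.3]
width: 0.0006
```

```bash
python3 - <<'E'
from h import *
go([*B,.0105],down(BY))
E
```

```text
pos [ 0.6508 -0.2043  0.0095] f [-0.9 -0.7 -0.3] w 0.0006 t 17.38
shift mm [ 0.8 -0.3 -1. ] turn [-0.08 -0.01  0.03]
```

```bash
python3 - <<'E'
from h import *
a=viewer.snapshot("side")[:,:,::-1].copy();b=viewer.snapshot("top")[:,:,::-1].copy()
o=np.zeros((600,800,3),np.uint8);o[:,:400]=cv2.resize(a[90:210,240:320],(400,600),interpolation=3);o[:500,400:]=cv2.resize(b[110:210,345:425],(400,500),interpolation=3);cv2.imwrite('pics/c6.png',o)
print(proj("side",[status.get_obs()['tool_pos']]),proj("top",[status.get_obs()['tool_pos']]))
E
```

```text
[[284.82773024 168.85744353]] [[387.44287989 161.32897418]]
```

View pics/c6.png

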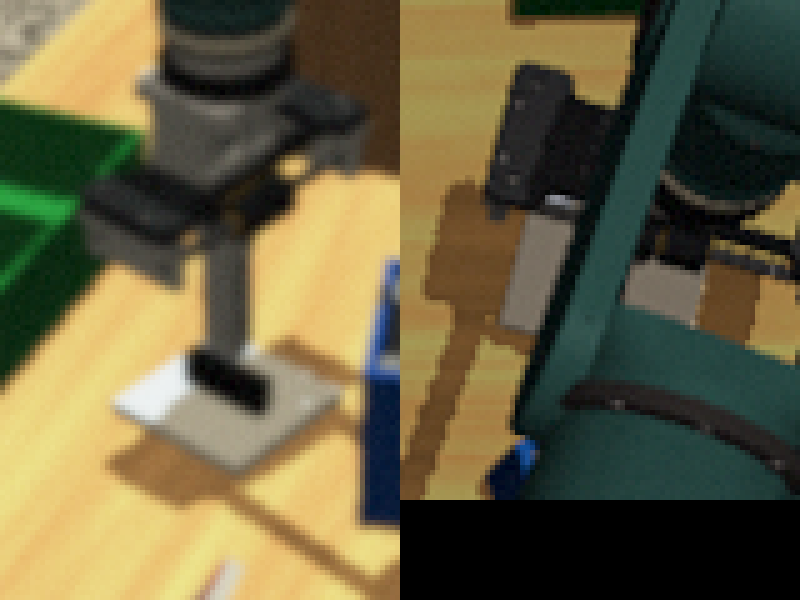

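```bash
python3 - <<'E'
from h import *
o=status.get_obs(); p=o['tool_pos']; M=R.from_euler('xyz',o['ee_rot']).as_matrix()
print(o['joint_positions'].round(3),o['width'])
for z in(.03,.05,.07):
    P=[p+[0,0,z]+M@np.array([x,y,0]) for x in(-.008,.008) for y in(-.0125,.0125)]
    print(z,((proj("side",P)+.5-[240,90])*5).round(0).tolist())
E
```

```text
[-3.880e-01  4.540e-01  1.245e+00  1.000e-03  1.443e+00  1.474e+00] 0.000379302078460199
0.03 [[223.0, 371.0], [250.0, 352.0], [203.0, 361.0], [230.0, 343.0]]
0.05 [[222.0, 344.0], [249.0, 325.0], [202.0, 334.0], [229.0, 315.0]]
0.07 [[222.0, 315.0], [249.0, 297.0], [201.0, 305.0], [229.0, 287.0]]
```

Call:
move_arm(
  targets=[
    [[0,0,-4],[0,0,0],-1],
    [[0,0,-15],[0,0,0],-1],
    [[0,0,-40],[0,0,0],-1],
    [[0,0,-60],[0,0,0],-1],
    [[0,0,-60],[0,0,0],-1],
    [[0,0,-60],[0,0,0],-1],
  ],
)

```text
time: 18.23
tool_pos: [0.6505, -0.2043, 0.0691]
ee_rot: [-3.14, 0.001, -0.292]
wrist_force: [0.3, 0.4, -0.2]
width: 0.0005
```

```bash
python3 - <<'E'
from h import *
a=viewer.snapshot("side")[:,:,::-1].copy();b=viewer.snapshot("top")[:,:,::-1].copy()
cv2.imwrite('pics/s7.png',a);cv2.imwrite('pics/t7.png',b)
o=np.zeros((600,800,3),np.uint8);o[:,:400]=cv2.resize(a[90:210,240:320],(400,600),interpolation=3);o[:500,400:]=cv2.resize(b[110:210,345:425],(400,500),interpolation=3);cv2.imwrite('pics/c7.png',o)
print(((proj("side",[status.get_obs()['tool_pos']])+.5-[240,90])*5))
E
```

```text
[[226.75543963 317.93137892]]
```

View pics/c7.png

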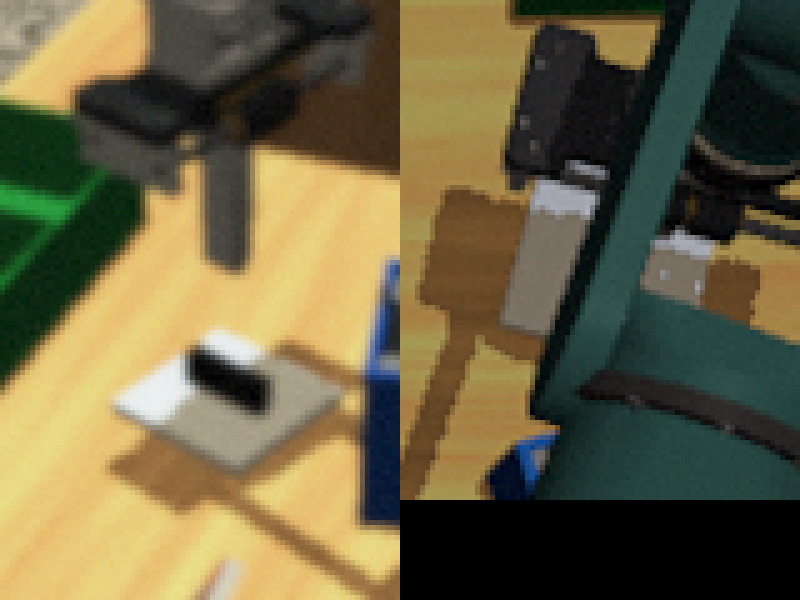

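```bash
python3 - <<'E'
from h import *
p=np.array([.4749,-.2071,.161]); print('c4 tip',((proj("side",[p,p+[0,0,.019],p+[0,0,.034]])+.5-[300,110])*6.67).round(0).tolist())
p=np.array([.4752,-.2065,.2611]); print('s3c',((proj("side",[p,p+[0,0,.019],p+[0,0,.034]])+.5-[260,60])*3.75).round(0).tolist())
p=np.array([.5394,.2146,.0802]);M=Rg; print('s2',((proj("side",[p+M@np.array([0,y,z]) for y in(-.0235,.0235) for z in (0,-.034)])+.5-[200,150])*4).round(0).tolist())
print('s7',[((proj("side",[status.get_obs()['tool_pos']+[0,0,z]])+.5-[240,90])*5).round(0).tolist() for z in(0,.02,.035,.05)])
E
```

```text
c4 tip [[297.0, 192.0], [302.0, 152.0], [305.0, 119.0]]
s3c [[329.0, 169.0], [332.0, 143.0], [334.0, 122.0]]
s2 [[250.0, 460.0], [277.0, 432.0], [180.0, 414.0], [205.0, 385.0]]
s7 [[[227.0, 318.0]], [[226.0, 290.0]], [[226.0, 268.0]], [[226.0, 246.0]]]
```

Picture c7 shows the fingertips at about (225,270), where the reported TCP would project to (227,318). The real tips are about 34 mm short of the reported TCP along the tool axis. Pictures s2 and c4 show the same offset, and the jaws shut above the bar without contact. The plate was therefore held by its uppermost edge only, but it is in. For the cover I go about 30 mm lower, watching the force.

Call:
move_arm(
  targets=[
    [[1,0,0],[0,0,0],0],
    [[1,0,0],[0,0,0],0],
    [[1,0,0],[0,0,0],0],
    [[1,0,25],[0,0,0],0],
    [[1,0,50],[0,0,0],0],
    [[1,0,62],[0,0,0],0],
    [[1,0,70],[0,0,0],0],
    [[1,0,76],[0,0,0],0],
    [[1,0,80],[0,0,0],0],
    [[1,0,80],[0,0,0],0],
    [[1,0,80],[0,0,0],0],
  ],
)

```text
time: 19.7
tool_pos: [0.6521, -0.2048, -0.0099]
ee_rot: [-3.14, -0.001, -0.292]
wrist_force: [-0.5, 0.1, -0.4]
width: 0.047
```

A reported TCP of −10 mm without contact confirms the offset. Going on gently.

Call:
move_arm(
  targets=[
    [[0,0,3],[0,0,0],0],
    [[0,0,6],[0,0,0],0],
    [[0,0,8],[0,0,0],0],
    [[0,0,10],[0,0,0],0],
    [[0,0,10],[0,0,0],0],
  ],
)

```text
time: 20.32
tool_pos: [0.6516, -0.2045, -0.0208]
ee_rot: [-3.14, 0.0, -0.292]
wrist_force: [-0.9, -0.2, 0.0]
width: 0.0466
```

Call:
move_arm(
  targets=[
    [[0,0,1],[0,0,0],-1],
    [[0,0,1],[0,0,0],-1],
    [[0,0,1],[0,0,0],-1],
    [[0,0,1],[0,0,0],-1],
    [[0,0,1],[0,0,0],-1],
    [[0,0,1],[0,0,0],-1],
  ],
)

```text
time: 21.08
tool_pos: [0.6518, -0.2048, -0.0214]
ee_rot: [-3.14, -0.0, -0.292]
wrist_force: [-1.1, -0.4, 0.5]
width: 0.0138
```

Call:
move_arm(
  targets=[
    [[0,0,-10],[0,0,0],-1],
    [[0,0,-30],[0,0,0],-1],
    [[0,0,-70],[0,0,0],-1],
    [[0,0,-110],[0,0,0],-1],
    [[0,0,-150],[0,0,0],-1],
    [[0,0,-160],[0,0,0],-1],
    [[0,0,-160],[0,0,0],-1],
    [[0,0,-160],[0,0,0],-1],
  ],
)

```text
time: 22.08
tool_pos: [0.6505, -0.2043, 0.1358]
ee_rot: [-3.14, 0.004, -0.292]
wrist_force: [0.4, -0.9, -3.2]
width: 0.0138
```

```bash
python3 - <<'E'
from h import *
go(case(0,0,.129),down(CY)); print(case(0,0,.129))
E
```

```text
pos [ 0.6505 -0.2043  0.1358] f [ 0.4 -0.9 -3.2] w 0.0138 t 22.07
shift mm [-150.    42.5    7.4] turn [ -0.17   0.22 -31.32]
[ 0.4946 -0.2018  0.129 ]
```

Call:
move_arm(
  targets=[
    [[-40,11,0],[0,0,-8],-1],
    [[-90,25,0],[0,0,-18],-1],
    [[-130,37,0],[0,0,-27],-1],
    [[-150,42.5,3],[0,0.2,-31.3],-1],
    [[-150,42.5,7],[0,0.2,-31.3],-1],
    [[-150,42.5,7],[0,0.2,-31.3],-1],
    [[-150,42.5,7],[0,0.2,-31.3],-1],
    [[-150,42.5,7],[0,0.2,-31.3],-1],
  ],
)

```text
time: 23.08
tool_pos: [0.4964, -0.2023, 0.1312]
ee_rot: [-3.141, -0.004, 0.255]
wrist_force: [-0.3, -0.4, -1.4]
width: 0.0138
```

```bash
python3 - <<'E'
from h import *
go(case(0,0,.091),down(CY))
a=viewer.snapshot("side")[:,:,::-1].copy();b=viewer.snapshot("top")[:,:,::-1].copy()
cv2.imwrite('pics/s8.png',a);cv2.imwrite('pics/t8.png',b)
o=np.zeros((560,800,3),np.uint8);o[:,:480]=cv2.resize(a[120:204,300:372],(480,560),interpolation=3);o[:320,480:]=cv2.resize(b[175:255,355:435],(320,320),interpolation=3);cv2.imwrite('pics/c8.png',o)
zz=status.get_obs()['tool_pos'][2]+.0214
P=[case(x,y,zz+.008) for x in(-.051,.051) for y in(-.05,.05)]
print('cover top exp side',((proj("side",P)+.5-[300,120])*6.667).round(0).tolist(),'top',((proj("top",P)+.5-[355,175])*4+[480,0]).round(0).tolist())
E
```

```text
pos [ 0.4964 -0.2023  0.1312] f [-0.3 -0.4 -1.4] w 0.0138 t 23.07
shift mm [-1.8 -0.9 40.2] turn [-0.03 -0.22 -0.01]
cover top exp side [[379.0, 67.0], [367.0, 202.0], [135.0, 48.0], [108.0, 181.0]] top [[780.0, 211.0], [616.0, 258.0], [727.0, 44.0], [564.0, 90.0]]
```

The picture limit is used up, so from here I check numerically from masks.

```bash
cat > m.py <<'E'
from h import *
def side_poly(im,thr=110):
    U=8;x,y,w,h=295,115,85,95
    c=cv2.GaussianBlur(cv2.resize(im[y:y+h,x:x+w],None,fx=U,fy=U,interpolation=3),(0,0),2).astype(int)
    m=((c.min(2)>thr)&(c.max(2)-c.min(2)<45)).astype(np.uint8)
    k=max(cv2.findContours(m,0,2)[0],key=cv2.contourArea); hu=cv2.convexHull(k)
    return ((cv2.approxPolyDP(hu,14,True)[:,0]+.5)/U-.5+[x,y]),cv2.contourArea(k)/U/U
E
python3 - <<'E'
from m import *
a=cv2.imread('pics/s8.png')
for th in(90,110,130): p,A=side_poly(a,th); print(th,A,p.round(1).tolist())
zz=.1312+.0214
P=[case(x,y,z) for z in (zz+.008,zz) for x in(-.051,.051) for y in(-.05,.05)]; print(proj("side",P).round(1).tolist())
E
```

```text
90 601.140625 [[320.6, 125.6], [356.4, 129.6], [358.2, 147.4], [355.4, 169.4], [312.3, 165.4]]
110 489.46875 [[319.4, 126.7], [355.2, 128.8], [357.2, 152.3], [315.7, 147.4]]
130 136.9140625 [[320.2, 125.9], [326.6, 127.4], [324.4, 144.4], [316.7, 142.2]]
[[356.4, 129.6], [354.6, 149.9], [319.7, 126.8], [315.6, 146.7], [356.1, 132.1], [354.3, 152.4], [319.6, 129.3], [315.5, 149.2]]
```

Call:
move_arm(
  targets=[
    [[-1,0,15],[0,-0.2,0],-1],
    [[-1,0,30],[0,-0.2,0],-1],
    [[-1,0,40],[0,-0.2,0],-1],
    [[-1,0,40],[0,-0.2,0],-1],
    [[-1,0,40],[0,-0.2,0],-1],
    [[-1,0,40],[0,-0.2,0],-1],
  ],
)

```text
time: 23.92
tool_pos: [0.4955, -0.2028, 0.0922]
ee_rot: [3.141, -0.002, 0.254]
wrist_force: [-0.0, 1.0, -2.0]
width: 0.0135
```

```bash
python3 - <<'E'
from m import *
go(case(0,0,.0766),down(CY))
a=viewer.snapshot("side")[:,:,::-1].copy()
zz=status.get_obs()['tool_pos'][2]+.0214
for th in(100,110,120): p,A=side_poly(a,th); print(th,A,p.round(1).tolist())
P=[case(x,y,zz+.008) for x in(-.051,.051) for y in(-.05,.05)]; print(proj("side",P).round(1).tolist())
E
```

```text
pos [ 0.4955 -0.2028  0.0922] f [-0.  1. -2.] w 0.0135 t 23.93
shift mm [-0.6 -1.2 15.6] turn [ 0.05 -0.1  -0.02]
100 576.0234375 [[316.7, 141.6], [320.6, 138.4], [354.3, 141.6], [358.3, 146.3], [353.3, 162.2], [312.2, 164.9]]
110 528.6953125 [[316.7, 141.6], [320.6, 138.4], [352.3, 140.7], [358.2, 145.6], [352.4, 162.4], [312.1, 164.6]]
120 441.1875 [[316.7, 141.6], [320.6, 138.4], [352.3, 140.7], [358.2, 145.6], [352.4, 162.3], [311.9, 164.3]]
[[355.0, 141.6], [353.1, 162.1], [319.1, 138.7], [315.1, 158.8]]
```

Call:
move_arm(
  targets=[
    [[-0.5,-1,2],[0,0,0],-1],
    [[-0.5,-1,4],[0,0,0],-1],
    [[-0.5,-1,6],[0,0,0],-1],
    [[-0.5,-1,8],[0,0,0],-1],
    [[-0.5,-1,9.5],[0,0,0],-1],
    [[-0.5,-1,9.5],[0,0,0],-1],
  ],
)

```text
time: 24.72
tool_pos: [0.4945, -0.2018, 0.0841]
ee_rot: [3.141, -0.002, 0.255]
wrist_force: [-3.2, 0.8, 6.6]
width: 0.0139
```

```bash
python3 - <<'E'
from m import *
go(case(0,0,.0766),down(CY));print(status.get_obs()['wrist_torque'].round(3))
E
```

```text
pos [ 0.4945 -0.2018  0.0841] f [-3.2  0.8  6.6] w 0.0139 t 24.73
shift mm [0.1 0.  7.5] turn [ 0.03 -0.09 -0.02]
[0.55  0.627 0.072]
```

```bash
cat > e.py <<'E'
from h import *
import sys
def prof(im,n,z,box=(0,0)):
    g=cv2.GaussianBlur(im,(0,0),.6).astype(np.float32)
    lv=im.min(2)
    for name,f in (('x y=+.035',lambda s:(s,.035)),('x y=+.045',lambda s:(s,.045)),('x y=-.035',lambda s:(s,-.035)),('y x=+.042',lambda s:(.042,s)),('y x=-.042',lambda s:(-.042,s))):
        out=[]
        for lo,hi in((-.062,-.042),(.042,.062)):
            s=np.arange(lo,hi+1e-9,.002); uv=proj(n,[case(*f(k),z) for k in s]).astype(np.float32)
            v=cv2.remap(g,uv[:,0][None],uv[:,1][None],1)[0]; out.append(' '.join(f"{int(a[2])}" for a in v))
        print(n,name,'|'.join(out))
if __name__=="__main__":
    z=float(sys.argv[1])
    for n in("side","top"): im=viewer.snapshot(n)[:,:,::-1].copy(); cv2.imwrite(f'pics/{n}_{z}.png',im); prof(im,n,z)
E
python3 e.py 0.1135
```

```text
side x y=+.035 186 152 114 80 84 105 128 146 151 154 154|151 151 144 131 113 97 106 133 170 194 210
side x y=+.045 194 158 119 92 93 122 146 161 163 158 152|140 141 140 130 116 104 106 137 170 197 212
side x y=-.035 179 148 115 99 109 133 161 175 182 183 177|220 216 208 189 165 137 134 147 173 197 211
side y x=+.042 221 221 221 221 221 221 220 220 219 220 220|147 143 138 131 121 111 99 88 75 61 49
side y x=-.042 220 220 220 219 218 217 216 215 212 208 203|155 154 149 144 134 121 107 92 77 64 51
top x y=+.035 44 44 44 45 44 43 44 44 43 41 36|38 44 69 92 96 67 32 47 88 130 153
top x y=+.045 44 43 44 44 41 32 25 15 8 9 5|37 40 60 88 107 80 42 47 82 127 151
top x y=-.035 144 104 56 30 45 85 117 141 150 145 135|5 6 8 11 12 14 14 13 14 18 27
top y x=+.042 39 41 41 42 41 41 41 41 40 40 34|40 38 36 34 35 36 37 39 39 37 26
top y x=-.042 154 153 140 86 41 24 41 90 133 151 153|7 6 5 7 8 8 9 8 8 5 3
```

Contact came 2.5 mm early. The torque and the top-view profile (cover's −y edge at −48 instead of −50 mm) say the cover sits about 2 mm towards the case's +y and catches the rim there. I lift slightly, shift and retry.

Call:
move_arm(
  targets=[
    [[0,0,-3],[0,0,0],-1],
    [[0,2,-3],[0,0,0],-1],
    [[0,2,-3],[0,0,0],-1],
    [[0,2,-1],[0,0,0],-1],
    [[0,2,1],[0,0,0],-1],
    [[0,2,1],[0,0,0],-1],
  ],
)

```text
time: 25.58
tool_pos: [0.4948, -0.2036, 0.0812]
ee_rot: [-3.141, -0.001, 0.255]
wrist_force: [-0.7, 0.8, 0.4]
width: 0.0135
```

```bash
python3 - <<'E'
from m import *
go(case(0,0,.0766),down(CY));print(status.get_obs()['wrist_torque'].round(3))
E
python3 e.py 0.1131
```

```text
pos [ 0.4948 -0.2036  0.0812] f [-0.7  0.8  0.4] w 0.0135 t 25.57
shift mm [ 0.3 -1.8  4.6] turn [-0.01 -0.03 -0.02]
[0.097 0.228 0.005]
side x y=+.035 186 152 115 83 87 108 132 150 153 152 150|155 151 142 126 106 92 102 129 167 193 210
side x y=+.045 193 158 122 97 101 133 158 173 173 164 156|142 141 137 125 109 98 103 135 167 195 210
side x y=-.035 179 148 117 100 110 133 162 177 183 185 182|218 213 203 180 153 124 126 144 174 197 211
side y x=+.042 217 216 214 212 209 206 206 205 206 209 211|148 144 141 134 127 117 104 91 75 60 47
side y x=-.042 218 217 214 212 209 206 202 201 202 202 200|157 157 154 151 138 126 111 94 78 63 48
top x y=+.035 44 44 44 44 44 45 45 45 42 37 28|35 42 66 88 92 62 33 47 86 130 153
top x y=+.045 44 43 43 41 34 24 15 9 8 8 6|34 40 64 94 108 77 41 47 83 127 150
top x y=-.035 144 105 57 30 46 83 117 137 138 125 118|7 6 8 10 10 7 5 8 16 36 63
top y x=+.042 40 41 40 40 40 40 41 40 39 36 26|37 35 34 36 36 38 39 39 37 28 16
top y x=-.042 154 152 140 86 42 35 71 125 148 154 153|8 8 5 6 8 9 8 10 8 3 1
```

It is now past the rim (underside at 0.1026) and resting on the cushions. Pressing.

Call:
move_arm(
  targets=[
    [[0,0,1],[0,0,0],-1],
    [[0,0,2],[0,0,0],-1],
    [[0,0,3],[0,0,0],-1],
    [[0,0,4],[0,0,0],-1],
    [[0,0,5],[0,0,0],-1],
    [[0,0,5.5],[0,0,0],-1],
    [[0,0,5.5],[0,0,0],-1],
  ],
)

```text
time: 26.55
tool_pos: [0.4948, -0.2036, 0.0765]
ee_rot: [3.141, -0.001, 0.255]
wrist_force: [-3.5, 2.2, 7.8]
width: 0.0137
```

```bash
python3 - <<'E'
from m import *
go(case(0,-.0018,.0766),down(CY));print(status.get_obs()['wrist_torque'].round(3))
E
```

```text
pos [ 0.4948 -0.2036  0.0765] f [-3.5  2.2  7.8] w 0.0137 t 26.55
shift mm [ 0.2 -0.  -0.1] turn [ 0.01 -0.06 -0.02]
[ 0.416  0.689 -0.022]
```

Call:
move_arm(
  targets=[
    [[0,0,0.7],[0,0,0],-1],
    [[0,0,1.4],[0,0,0],-1],
    [[0,0,2],[0,0,0],-1],
    [[0,0,2],[0,0,0],-1],
    [[0,0,2],[0,0,0],-1],
  ],
)

```text
time: 27.18
tool_pos: [0.4949, -0.2037, 0.0765]
ee_rot: [3.141, -0.002, 0.255]
wrist_force: [-7.3, 3.4, 15.3]
width: 0.0136
```

```bash
python3 - <<'E'
from m import *
go(case(0,-.0018,.0766),down(CY));print(status.get_obs()['wrist_torque'].round(3))
E
```

```text
pos [ 0.4949 -0.2037  0.0765] f [-7.3  3.4 15.3] w 0.0136 t 27.18
shift mm [ 0.2 -0.1 -0.1] turn [ 0.05 -0.09 -0.01]
[0.723 1.32  0.016]
```

Hard stop at underside 0.0979 (ledge 0.098): more command raises the force but not the travel. I unload, open and lift clear.

Call:
move_arm(
  targets=[
    [[0,0,-1.5],[0,0,0],-1],
    [[0,0,-1.5],[0,0,0],-1],
    [[0,0,-1.5],[0,0,0],-0.2],
    [[0,0,-1.5],[0,0,0],-0.2],
    [[0,0,-1.5],[0,0,0],-0.2],
    [[0,0,-1.5],[0,0,0],-0.2],
    [[0,0,-20],[0,0,0],-0.2],
    [[0,0,-50],[0,0,0],-0.2],
    [[0,0,-100],[0,0,0],-0.2],
    [[0,0,-150],[0,0,0],-0.2],
    [[0,0,-170],[0,0,0],-0.2],
    [[-200,0,-220],[0,0,0],-0.2],
    [[-200,0,-220],[0,0,0],-0.2],
    [[-200,0,-220],[0,0,0],-0.2],
    [[-200,0,-220],[0,0,0],-0.2],
    [[-200,0,-220],[0,0,0],-0.2],
  ],
)

```text
time: 29.18
tool_pos: [0.3006, -0.2546, 0.2956]
ee_rot: [3.138, -0.003, 0.252]
wrist_force: [0.5, -0.1, -0.6]
width: 0.0372
```

```bash
python3 - <<'E'
from m import *
go(case(0,0,.2),down(CY))
a=viewer.snapshot("side")[:,:,::-1].copy();b=viewer.snapshot("top")[:,:,::-1].copy()
cv2.imwrite('pics/s9.png',a);cv2.imwrite('pics/t9.png',b)
U=8
def poly(im,x,y,w,h,th):
    c=cv2.GaussianBlur(cv2.resize(im[y:y+h,x:x+w],None,fx=U,fy=U,interpolation=3),(0,0),2).astype(int)
    m=((c.min(2)>th)&(c.max(2)-c.min(2)<45)).astype(np.uint8); k=max(cv2.findContours(m,0,2)[0],key=cv2.contourArea)
    q=(cv2.boxPoints(cv2.minAreaRect(k))+.5)/U-.5+[x,y]; ap=(cv2.approxPolyDP(cv2.convexHull(k),16,True)[:,0]+.5)/U-.5+[x,y]; return q,ap
Pc=[case(x,y-.001,.106) for x in(-.051,.051) for y in(-.05,.05)]
for n,im,box in(("top",b,(355,175,85,80)),("side",a,(295,115,85,80))):
  for th in(100,130):
    q,ap=poly(im,*box,th); print(n,th,'approx',ap.round(1).tolist())
    P=onz(n,ap,.106); 
    if len(P)==4: e=np.roll(P,-1,0)-P; print(' c',P.mean(0).round(4),np.linalg.norm(e,axis=1).round(4),'ang',np.degrees(np.arctan2(e[:,1],e[:,0])).round(1))
  print(' exp',proj(n,Pc).round(1).tolist())
# other objects: difference of before/after pictures away from rack/case/arm
for n,i0,i1 in(("top",cv2.imread('pics/top0.png'),b),("side",cv2.imread('pics/side0.png'),a)):
    d=(cv2.absdiff(cv2.GaussianBlur(i0,(0,0),1),cv2.GaussianBlur(i1,(0,0),1)).max(2)>45).astype(np.uint8)
    print(n,[cv2.boundingRect(k) for k in cv2.findContours(d,0,2)[0] if cv2.contourArea(k)>25])
E
```

```text
pos [ 0.3006 -0.2546  0.2956] f [ 0.5 -0.1 -0.6] w 0.0372 t 29.18
shift mm [200.8  -3.2  96.2] turn [ 0.23 -0.16 -0.17]
top 100 approx [[410.2, 189.7], [422.2, 229.4], [383.8, 240.3], [371.7, 200.1]]
 c [ 0.4949 -0.2011  0.106 ] [0.1013 0.0976 0.1023 0.0986] ang [-166.3  104.6   14.3  -76. ]
top 130 approx [[410.1, 190.4], [422.2, 228.4], [384.3, 239.3], [372.6, 200.6]]
 c [ 0.4953 -0.2018  0.106 ] [0.0973 0.0964 0.0985 0.096 ] ang [-165.4  104.8   14.4  -75.9]
 exp [[423.6, 229.3], [384.3, 240.4], [410.9, 189.4], [371.9, 200.3]]
side 100 approx [[316.7, 141.6], [357.4, 144.4], [356.1, 168.3], [312.2, 165.2]]
 c [ 0.4939 -0.2033  0.106 ] [0.1173 0.1154 0.1179 0.1168] ang [-164.4  105.3   16.2  -74.9]
side 130 approx [[316.6, 141.8], [357.4, 144.4], [356.3, 167.3], [311.9, 163.4]]
 c [ 0.4949 -0.2059  0.106 ] [0.1176 0.1109 0.12   0.1075] ang [-163.8  105.6   14.6  -75.7]
 exp [[354.4, 146.0], [352.6, 166.6], [318.9, 143.1], [314.9, 163.3]]
top [(406, 408, 20, 12), (439, 396, 19, 11), (315, 391, 25, 29), (507, 384, 53, 36), (470, 381, 19, 12), (205, 351, 76, 69), (495, 344, 43, 34), (449, 332, 71, 37), (277, 331, 155, 80), (331, 258, 229, 162), (212, 209, 37, 8), (209, 194, 39, 17), (373, 191, 50, 48), (365, 140, 45, 44)]
side [(487, 309, 56, 15), (423, 309, 137, 92), (496, 269, 13, 12), (430, 267, 36, 31), (253, 265, 19, 33), (516, 255, 12, 10), (488, 236, 37, 13), (239, 235, 33, 45), (532, 231, 17, 9), (473, 199, 13, 10), (388, 177, 42, 61), (263, 156, 45, 29), (315, 143, 41, 25), (497, 117, 63, 99), (413, 108, 112, 186), (503, 106, 15, 10), (459, 99, 22, 5), (539, 72, 21, 36), (425, 43, 30, 44), (477, 29, 22, 5), (465, 28, 10, 19), (521, 24, 39, 80), (467, 11, 11, 12), (431, 0, 36, 29)]
```

```bash
python3 -c "
from bench import order,status
print(order.close_job(), status.get_obs()['time'])"
```

```text
the job is handed in; nothing more can be done
the job is handed in; nothing more can be done
```

The plain plate is in the empty slot of the case and the white cover is pressed onto its ledge. I handed the job in at about 29 s with the gripper well clear; the hand-in gives no verdict.

**Plate:** I guided it down while held. It met the slot floor at the expected height, within about 0.5 mm, with about 8 N of contact, and only then did I release it. A side picture afterwards showed it standing level with the packed plate.

**Cover:** On the first try it caught the +y rim with about 9 N. I lifted it, shifted it about 2 mm and lowered it again onto the cushions. It then went down to a hard stop with its underside at 97.9 mm (the ledge is at 98 mm), and pushing to about 17 N moved it no further. After release, the top view measured the sheet at about 102 x 98 mm (nominal 102 x 100), within 1 mm of the case centre and within about 1° of its yaw.

**What went wrong or disagreed:**
- **Fingertips short:** The real fingertips lie about 34 mm behind the reported TCP. The first attempt at the cover therefore closed above its grip bar, touching nothing. It also means the plate was held only by its top edge, though it did not slip.
- **Final side-view check:** The colour mask merged the cover with the rim, so that check says nothing about how level the cover is. Levelness rests on the hard stop with the tool square and on the top view.
- **Pictures:** I used the 12-picture limit before the cover was fitted, so every check from there was numerical.
- **Other objects:** Comparing the before and after images showed changes only at the rack's emptied pocket, the case, the cover's old place and around the arm.

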